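# Sweep the spent test cassettes into the discard pan and shut it

## Robot

A 6-joint arm with a two-finger parallel gripper is mounted at the origin on a cart in front of the work surface, level with it; the furniture and walls round the work are solid. World frame = base frame: x ahead of the robot, y to its left, z up, the work surface at z = 0. Lengths are in m, angles in rad, forces in N, time in s.
With the tool pointing down it reaches from about 0.3 to 0.95 m from the base axis. Payload 3.1 kg.
Tool frame: the origin (TCP) lies at the very end of the fingers, on their centre line; the grasp point (between the pads) lies 19 mm behind it (env.tcp_to_grasp is the distance from the TCP to the grasp point, in m); z points along the fingers, y is the line along which they close (so a half turn about z gives the same grasp; the last joint's range is limited). The gripper opens to 85 mm and grips with 20 to 120 N. Pads are 22 mm wide; open, the fingers measure 114 mm over their backs; the gripper's body (76 mm by 85 mm) begins 54 mm behind the grasp point. The pads swing forward as they close: fully open they stand 13 mm farther back than shut.
Start: joints at [1.131, 0.308, 1.634, -0, 1.2, -0.07], TCP at [0.226, 0.583, 0.202] pointing down, gripper open.
Joint ranges: [-3.06, 3.06], [-0.79, 1.96], [0.05, 2.63], [-1.19, 4.34], [0.05, 2.64], [-2.94, 2.94]. Speed limits (rad/s): [2.79, 2.79, 3.14, 3.14, 3.14, 3.14].

## Interface

Orientations are given as a unit quaternion [x, y, z, w].
In Python, from workcell import env, read_camera, camera_params gives the robot as it stands. The module is installed in compiled form; this text tells all that it offers.
- The arm moves only by the shell command python3 -m crank 'ROWS' [OPENING]. ROWS is JSON, a list of rows, each an object of numbers: "dx", "dy", "dz": the shift along the world's x, y, z in mm; "spin": the turn about the world's z in rad. A call has 1 to 12 rows; each row shifts and turns the commanded pose from where the row before left it; what a row does not reach is not made up. A row lasts 1/10 s, in which the tool goes at most 50 mm and 8.59 degrees, less where a joint would pass 70% of its speed; a pose out of reach is approached as far as the arm can. A call is refused whole if a number of a shift passes 50 or a number of a turn 0.15, either way. A call with a gripper value outside its range is refused whole. OPENING is the gripper's target within -1 to 1 (fully open at 1, half-way at 0, shut at -1), set as the call begins (- or left out, the last holds). The fingers move at their own pace and stop on an object; the grip force is fixed at half the most. Time passes only in rows, so rows that do not move let the fingers close. It gives the time, the measured TCP pose, the force, the opening and the grip force at its end, in the units of the state.
- env.observe(): the state, without advancing time (a new reading comes with each control period).
- read_camera(name): name is "scene" or "top"; returns (picture, depth): 384x512x3 uint8, blue, green, red; 384x512 float32, m along the optical axis (not along the pixel's ray), 0 where there is no reading.
- camera_params(name): a dict with "fov_y" (degrees; the focal length in pixels is half the picture's height over the tangent of half this angle, whatever the lens; pixels are square), "cx", "cy" (the principal point, pixels), "world_from_camera" (4x4, takes a point from camera to world coordinates). Camera axes: x right, y down, z forward; pixel columns grow to the right and rows downward; lengths in m; the calibration is good to about 2 mm. A picture is of the moment at which its call begins. camera_params takes no time and is no camera call.
- env.close_job(): hands the job in; it is judged then, once.
The state is a dict: "time_s": time; "q": joint angles; "qvel": joint speeds; "effort": joint torques, N m; "eef_pos": TCP position; "tcp_rot": TCP orientation; "contact_force": force on the tool from outside, world axes, zero at the start; "ft_torque": the same for the moment, N m; "gripper_width": finger opening in m; "grasp_force": force on a finger pad.
Only numpy, scipy, OpenCV 4.12 (cv2) and the standard library are available. Lean on these libraries where they do the work, as an engineer would, in place of code of your own. Each camera call takes 0.05 s, during which the arm holds its last target. There are 200 camera calls.

## Task

Clear the bench after the test run: with the fingertips, sweep the two loose white test cassettes along the worktop and over the low lip into the open steel discard pan, until each lies wholly inside, and push the pan's hinged lid fully shut over them. Only slide the cassettes, never pick them up, and leave the sample cup, dropper bottle, timer and blood tube where they are.

Things in the scene. Friction and masses are not known exactly. Their poses are not given: they have to be found in the camera images.
- pan: Low steel discard pan, fixed to the worktop, 39 mm high shut. Origin: middle of its underside. x points from the open mouth to the hinge side, y along the mouth, z up. Inside: x = -80 to +76 mm, y = -95 to +95 mm, floor 2.5 mm above the worktop; back and side walls 34 mm high, 4 mm thick. No wall at the mouth: a smooth lip as wide as the pan rises from the worktop (x = -110) to the floor (x = -80).
- pan_mouth (a point): Middle of the mouth at floor height (pan x = -80 mm, 2.5 mm above the worktop), axes as the pan's. A cassette is inside when both its ends are past this line.
- pan_hinge (a point): Middle of the lid's hinge axis (pan x = +80 mm, 36 mm above the worktop), axes as the pan's; the hinge axis is y.
- pan_lid (a joint): Lid angle in rad: 0 fully shut, 1.57 upright, 2.0 stop, leaning back; starts open. The hinge is stiff: the lid stays where it is left; under 2 N near its free edge moves it. Push it shut on its outer face (turned away from the mouth when upright, on top when shut); it is fully shut only when pressed down to its stop at 0.
- lid_edge (a point): Middle of the lid's free edge, 164 mm from the hinge axis; the lid is a flat steel sheet 202 mm wide, 4 mm thick. A wire grip 60 mm wide stands out 12 mm beyond the edge. On the inner side an apron 32 mm deep stands square to the sheet along the edge; when shut it closes the mouth to 1.5 mm above the floor, so a cassette lying in the mouth keeps the lid from shutting.
- cassette_a: One of two spent test cassettes: flat white plastic strip 20 x 70 x 5 mm, about 12 g, lying flat. Origin: middle of its underside; y along its length, x across, z up.
- cassette_a_end0 (a point): Middle of that cassette's -y end, half-way up, 35 mm from its middle.
- cassette_a_end1 (a point): Middle of that cassette's +y end, half-way up, 35 mm from its middle.
- cassette_b: One of two spent test cassettes: flat white plastic strip 20 x 70 x 5 mm, about 12 g, lying flat. Origin: middle of its underside; y along its length, x across, z up.
- cassette_b_end0 (a point): Middle of that cassette's -y end, half-way up, 35 mm from its middle.
- cassette_b_end1 (a point): Middle of that cassette's +y end, half-way up, 35 mm from its middle.
- cup: Bystander: capped sample cup, 62 mm across, 68 mm high, upright; origin at the middle of its underside.
- bottle: Bystander: small white dropper bottle, 30 mm across, 78 mm high, upright; origin at the middle of its underside.
- timer: Bystander: bench timer lying on its back, 62 x 66 x 18 mm; origin at the middle of its underside.
- tube: Bystander: capped blood tube lying on its side, 17 x 85 x 17 mm, long along its y; origin on its underside, near the middle.

How it is judged:
At the end, for the whole second after the job is handed in: Both ends of every cassette are inside the pan (past its mouth, between its walls, below their tops), the cassettes are at rest (under 0.02 m/s), and the lid is shut to within 0.015 rad (x of cassette_a_end0 in the frame of pan between -0.08 and 0.08 m and y of cassette_a_end0 in the frame of pan between -0.097 and 0.097 m and height (world z) of each of cassette_a_end0, cassette_a_end1, cassette_b_end0, cassette_b_end1 below 0.034 m and x of cassette_a_end1 in the frame of pan between -0.08 and 0.08 m and y of cassette_a_end1 in the frame of pan between -0.097 and 0.097 m and linear speed of each of cassette_a, cassette_b below 0.02 m/s and x of cassette_b_end0 in the frame of pan between -0.08 and 0.08 m and y of cassette_b_end0 in the frame of pan between -0.097 and 0.097 m and x of cassette_b_end1 in the frame of pan between -0.08 and 0.08 m and y of cassette_b_end1 in the frame of pan between -0.097 and 0.097 m and value of joint pan_lid below 0.015 rad); the robot touches nothing.
It fails at once if a cassette is lifted: it rises more than 30 mm above the worktop (height (world z) of any of cassette_a, cassette_b above 0.03 m).
It fails at once if the capped sample cup is moved more than 15 mm (distance of cup from where it was at the start of the episode above 0.015 m).
It fails at once if the dropper bottle is moved more than 15 mm (distance of bottle from where it was at the start of the episode above 0.015 m).
It fails at once if the timer is moved more than 15 mm (distance of timer from where it was at the start of the episode above 0.015 m).
It fails at once if the blood tube is moved more than 15 mm (distance of tube from where it was at the start of the episode above 0.015 m).
It also fails if it takes over 72 s, if anything falls off the work surface, if the arm or the gripper's body presses on something with over 40 N, if the wrist force passes 120 N, or if a joint passes its speed limit or range.

## Working session

There is one attempt and no reset: what is moved stays moved. The work goes in short steps, Python scripts to look and compute and a shell command to move; the robot and the scene stay as the last step left them, time stands still between calls to the robot, and variables do not carry over. Pictures are saved under pics/ and viewed, at most 10 in all, crops included, and the job is handed in when it is done.

```bash
mkdir -p pics
cat > h.py <<'E'
import numpy as np, cv2
from workcell import env, read_camera, camera_params
def cam(n):
    p=camera_params(n); f=192/np.tan(np.radians(p['fov_y'])/2); return p,f,np.array(p['world_from_camera'])
def ray(n,u,v,z):
    p,f,T=cam(n); d=T[:3,:3]@np.array([(u-p['cx'])/f,(v-p['cy'])/f,1]); o=T[:3,3]; return o+d*(z-o[2])/d[2]
def cloud(n,D):
    p,f,T=cam(n); v,u=np.mgrid[:384,:512]; P=np.stack([(u-p['cx'])/f*D,(v-p['cy'])/f*D,D],-1); return P@T[:3,:3].T+T[:3,3]
E
python3 - <<'E'
from h import *
for n in('scene','top'):
    I,D=read_camera(n); cv2.imwrite(f'pics/{n}0.png',I); np.save(f'{n}0.npy',D)
    p,f,T=cam(n); print(n,f,p['cx'],p['cy'],T.round(3).tolist())
print(env.observe())
E
```

```text
scene 405.64284738069404 260.4767111740836 195.80502251706258 [[0.615, -0.499, 0.611, -0.197], [-0.788, -0.366, 0.495, -0.612], [-0.024, -0.786, -0.618, 0.775], [0.0, 0.0, 0.0, 1.0]]
top 346.83886139096893 255.3553033052217 188.0735613962607 [[-0.012, -0.992, 0.126, 0.423], [-0.999, 0.016, 0.028, -0.028], [-0.03, -0.125, -0.992, 1.0], [0.0, 0.0, 0.0, 1.0]]
{'time_s': 0.1, 'q': array([ 1.13131587e+00,  3.08929215e-01,  1.63506547e+00,  8.13815898e-06,
        1.19969745e+00, -6.96924175e-02]), 'qvel': array([-1.66522586e-03,  7.87495190e-05, -1.66009590e-03, -9.21736012e-04,
        2.56811454e-03,  6.49627990e-04]), 'effort': array([-4.10184202e-04, -4.16413450e+01, -2.77643162e+01, -2.08160855e-04,
        4.16471579e-03, -8.55219383e-06]), 'eef_pos': array([0.2255598 , 0.58201165, 0.20115199]), 'tcp_rot': array([ 1.83843714e-01,  9.82954926e-01, -1.01495035e-03, -2.68040523e-04]), 'contact_force': array([ 0.54215978, -0.14992935,  0.7937276 ]), 'ft_torque': array([-0.05889393,  0.01315135,  0.00754165]), 'grasp_force': 0.0, 'gripper_width': 0.0851827990539542}
```

View pics/top0.png

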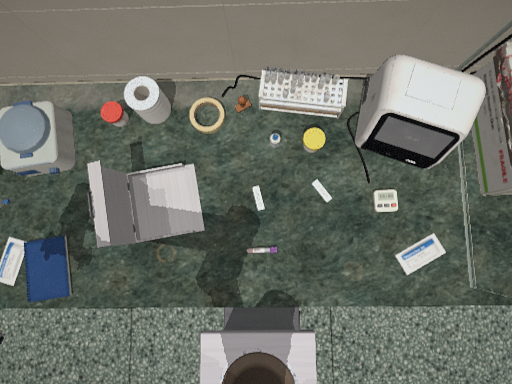

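View pics/scene0.png

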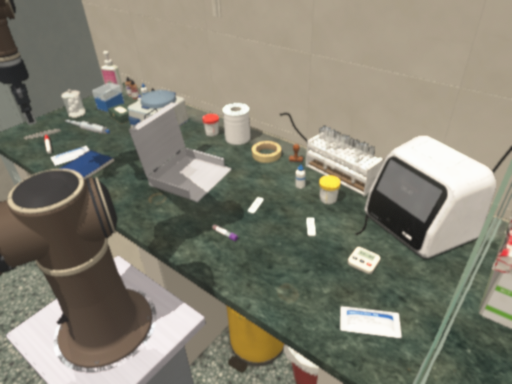

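The top view shows the pan at (165,205) with its mouth to the right (−y) and its lid open to the left. The cassettes are at (258,198) and (321,190), the tube at (262,250), the bottle at (275,139), the cup at (314,139) and the timer at (386,201). The scene view shows the same layout, with the cassettes at (256,205) and (311,226).

Run:
```python
from h import *
def blob(n,I,u,v,r=22,thr=150,sat=60):
    h=cv2.cvtColor(I,cv2.COLOR_BGR2HSV); m=((h[...,2]>thr)&(h[...,1]<sat)).astype('uint8')
    k,L,s,c=cv2.connectedComponentsWithStats(m); l=L[v,u]
    return (L==l).astype('uint8'),s[l],c[l]
I={n:cv2.imread(f'pics/{n}0.png') for n in('scene','top')}; D={n:np.load(f'{n}0.npy') for n in I}
for name,pt in dict(c1=((258,198),(256,205)),c2=((321,190),(311,226))).items():
    for n,(u,v) in zip(('top','scene'),pt):
        m,s,c=blob(n,I[n],u,v)
        ys,xs=np.nonzero(m); P=np.array([ray(n,a,b,.005)[:2] for a,b in zip(xs,ys)])*1000
        r=cv2.minAreaRect(P.astype('float32')); z=cloud(n,D[n])[ys,xs,2]
        print(name,n,s[4],np.round(P.mean(0)),np.round(r[0]),np.round(r[1]),round(r[2]),'z',np.median(z).round(4)); print(cv2.boxPoints(r).round().tolist())
C={n:cloud(n,D[n]) for n in I}
for name,px,n in [('tube',(262,250),'top'),('bottle',(275,139),'top'),('cup',(314,139),'top'),('timer',(386,201),'top'),('wallR',(197,170),'top'),('floor',(170,205),'top'),('table',(225,150),'top')]:
    print(name,C[n][px[1],px[0]].round(3))
# pan/lid structure from both clouds
A=np.concatenate([C[n][D[n]>0].reshape(-1,3) for n in I])
A=A[(A[:,0]>.2)&(A[:,0]<.65)&(A[:,1]>.1)&(A[:,1]<.6)]
for lo,hi in((.001,.008),(.025,.045),(.05,.08),(.1,.13),(.15,.25)):
    B=A[(A[:,2]>lo)&(A[:,2]<hi)]; print(lo,hi,len(B),np.percentile(B,[2,50,98],axis=0).round(3).tolist() if len(B) else '')
v=I['top'];
big=cv2.resize(v[140:270,70:300],None,fx=3.4,fy=3.4,interpolation=cv2.INTER_CUBIC); cv2.imwrite('pics/crop.png',big)
```

```text
c1 top 175 [521.  -7.] [522.  -7.] [71. 20.] 13 z 0.0032
[[485.0, -5.0], [489.0, -25.0], [559.0, -9.0], [554.0, 11.0]]
c1 scene 139 [521.  -9.] [522.  -8.] [78. 26.] 13 z 0.0042
[[481.0, -5.0], [487.0, -30.0], [563.0, -12.0], [557.0, 13.0]]
c2 top 184 [ 540. -190.] [ 540. -190.] [71. 21.] 37 z 0.0028
[[505.0, -203.0], [518.0, -220.0], [575.0, -177.0], [562.0, -160.0]]
c2 scene 168 [ 539. -192.] [ 540. -191.] [74. 25.] 36 z 0.0042
[[502.0, -203.0], [517.0, -224.0], [577.0, -180.0], [562.0, -159.0]]
tube [ 0.373 -0.017  0.015]
bottle [ 0.677 -0.057  0.068]
cup [ 0.676 -0.165  0.063]
timer [ 0.506 -0.368  0.015]
wallR [0.606 0.171 0.002]
floor [0.504 0.249 0.001]
table [ 0.666  0.089 -0.005]
0.001 0.008 8424 [[0.228, 0.109, 0.001], [0.451, 0.277, 0.002], [0.628, 0.576, 0.006]]
0.025 0.045 1087 [[0.402, 0.189, 0.025], [0.509, 0.34, 0.033], [0.635, 0.561, 0.044]]
0.05 0.08 1063 [[0.401, 0.338, 0.051], [0.517, 0.359, 0.065], [0.64, 0.587, 0.08]]
0.1 0.13 959 [[0.398, 0.347, 0.101], [0.49, 0.363, 0.115], [0.591, 0.382, 0.129]]
0.15 0.25 2066 [[0.395, 0.337, 0.152], [0.488, 0.366, 0.199], [0.589, 0.392, 0.209]]
```

View pics/crop.png

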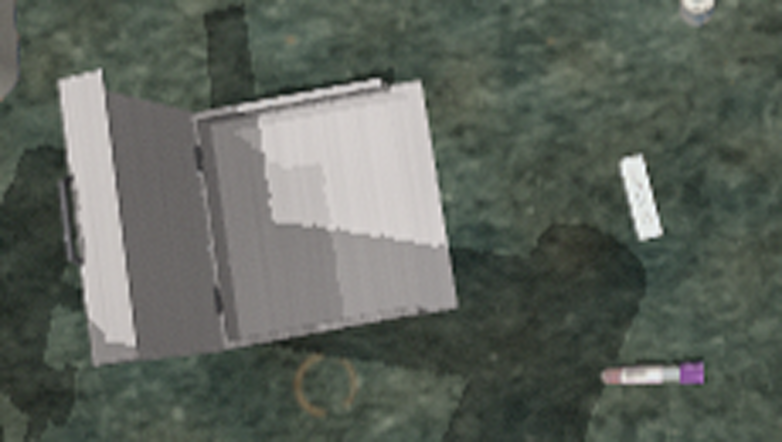

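The crop shows the lip's front edge running from crop (420,82) to (457,307) and the hinge line from (197,118) to (228,345). The lid is roughly upright, and the tube lies at (655,374), clear of the path.

Run:
```python
from h import *
g=lambda u,v,z:ray('top',70+u/3.4,140+v/3.4,z)[:2]*1000
a,b=g(421,82,0),g(457,307,0); h1,h2=g(197,118,.034),g(228,345,.034)
print('lip',a.round(),b.round(),np.linalg.norm(a-b).round(),'hinge',h1.round(),h2.round(),np.linalg.norm(h1-h2).round())
y=(a-b)/np.linalg.norm(a-b); x=np.array([-y[1],y[0]]); x=x if x[1]>0 else -x
o=(a+b)/2+110*x; print('pan o',o.round(),'x',x.round(3),'hinge dist',((h1+h2)/2-(a+b)/2)@x, 'yaw x',np.arctan2(x[1],x[0]))
for k in('tip',): 
  e1,e2=g(104,70,.2),g(135,345,.2);f1,f2=g(60,78,.2),g(95,364,.2); print('apron free edge',e1.round(),e2.round(),'sheet edge',f1.round(),f2.round())
  for q in(e1,e2,f1,f2):print(((q-o)@x).round())
for nm,c in dict(c1=(522,-7),c2=(540,-190)).items():
  d=np.array(c)-o; print(nm,'pan frame',(d@x).round(),(d@np.array([-x[1],x[0]])).round())
```

```text
lip [624. 181.] [430. 148.] 197.0 hinge [590. 363.] [401. 331.] 192.0
pan o [509. 273.] x [-0.166  0.986] hinge dist 184.6615263378973 yaw x 1.7372791500756857
apron free edge [597. 363.] [406. 333.] sheet edge [591. 394.] [393. 360.]
74.0
76.0
105.0
105.0
c1 pan frame -278.0 33.0
c2 pan frame -462.0 46.0
```

```bash
python3 -m crank '[{"dz":40},{"dz":40},{"dx":10,"dy":-40},{"dx":10,"dy":-40},{"dx":10,"dy":-40},{"dx":10,"dy":-40},{"dx":10,"dy":-40},{"dx":10,"dy":-40},{"dx":10,"dy":-40},{"dx":10,"dy":-40},{"dx":12,"dy":-40},{"dx":12,"dy":-20}]' 0
python3 -m crank '[{"dx":25,"dy":-31,"spin":-0.12},{"dx":25,"dy":-31,"spin":-0.12},{"dx":25,"dy":-31,"spin":-0.12},{"dx":25,"dy":-31,"spin":-0.12},{"dx":25,"dy":-31,"spin":-0.12},{"dx":25,"dy":-31,"spin":-0.12},{"dx":25,"dy":-31,"spin":-0.12},{"dx":25,"dy":-31,"spin":-0.12},{}]'
```

```text
invalid input
invalid input
```

```bash
python3 -m crank '[{"dx":0,"dy":0,"dz":40,"spin":0},{"dx":0,"dy":0,"dz":40,"spin":0},{"dx":10,"dy":-40,"dz":0,"spin":0},{"dx":10,"dy":-40,"dz":0,"spin":0},{"dx":10,"dy":-40,"dz":0,"spin":0},{"dx":10,"dy":-40,"dz":0,"spin":0},{"dx":10,"dy":-40,"dz":0,"spin":0},{"dx":10,"dy":-40,"dz":0,"spin":0},{"dx":10,"dy":-40,"dz":0,"spin":0},{"dx":10,"dy":-40,"dz":0,"spin":0},{"dx":12,"dy":-40,"dz":0,"spin":0},{"dx":12,"dy":-20,"dz":0,"spin":0}]' 0
```

```text
time_s: 1.3
eef_pos: [0.3294, 0.2, 0.2818]
tcp_rot: [0.185, 0.983, -0.001, -0.0]
contact_force: [-0.2, 0.9, 0.3]
gripper_width: 0.0429
grasp_force: 0.0
```

```bash
python3 -m crank '[{"dx":25,"dy":-31,"dz":0,"spin":-0.12},{"dx":25,"dy":-31,"dz":0,"spin":-0.12},{"dx":25,"dy":-31,"dz":0,"spin":-0.12},{"dx":25,"dy":-31,"dz":0,"spin":-0.12},{"dx":25,"dy":-31,"dz":0,"spin":-0.12},{"dx":25,"dy":-31,"dz":0,"spin":-0.12},{"dx":25,"dy":-31,"dz":0,"spin":-0.12},{"dx":25,"dy":-31,"dz":0,"spin":-0.13},{"dx":0,"dy":0,"dz":-50,"spin":0},{"dx":0,"dy":0,"dz":-50,"spin":0},{"dx":0,"dy":0,"dz":-50,"spin":0},{"dx":0,"dy":0,"dz":-50,"spin":0}]'
python3 -m crank '[{"dx":0,"dy":0,"dz":-40,"spin":0},{"dx":0,"dy":0,"dz":-20,"spin":0},{"dx":0,"dy":0,"dz":-10,"spin":0},{"dx":0,"dy":0,"dz":0,"spin":0}]'
python3 - <<'E'
from h import *
I,D=read_camera('top'); cv2.imwrite('pics/t1.png',cv2.resize(I[120:270,170:350],None,fx=4,fy=4))
E
```

```text
time_s: 2.5
eef_pos: [0.5295, -0.0454, 0.0803]
tcp_rot: [0.621, 0.784, 0.0, 0.0]
contact_force: [0.5, 0.2, 0.5]
gripper_width: 0.0427
grasp_force: 0.0
time_s: 2.9
eef_pos: [0.5284, -0.045, 0.0107]
tcp_rot: [0.621, 0.784, -0.001, -0.002]
contact_force: [0.6, -0.4, 0.4]
gripper_width: 0.0424
grasp_force: 0.0
```

View pics/t1.png

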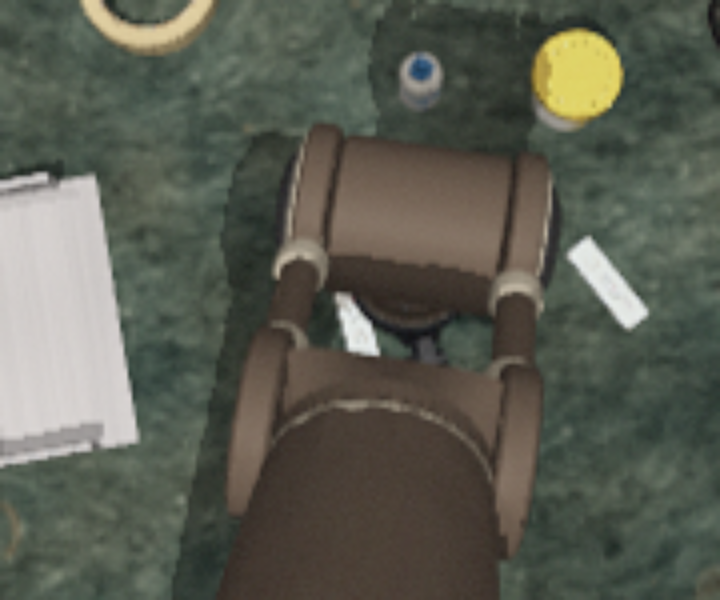

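The picture shows the gripper down behind the first cassette (crop (355,325)), with the bottle, cup and second cassette untouched. Next I feel for the worktop.

```bash
R='x'; python3 -m crank '[{"dx":0,"dy":0,"dz":-3,"spin":0},{"dx":0,"dy":0,"dz":-3,"spin":0},{"dx":0,"dy":0,"dz":0,"spin":0},{"dx":0,"dy":0,"dz":0,"spin":0}]'|sed -n '2p;4p'
python3 -m crank '[{"dx":0,"dy":0,"dz":-1.5,"spin":0},{"dx":0,"dy":0,"dz":0,"spin":0}]'|sed -n '2p;4p'
python3 -m crank '[{"dx":0,"dy":0,"dz":-1.5,"spin":0},{"dx":0,"dy":0,"dz":0,"spin":0}]'|sed -n '2p;4p'
```

```text
eef_pos: [0.5304, -0.0453, 0.007]
contact_force: [-0.2, 0.3, 0.1]
eef_pos: [0.5299, -0.0452, 0.0048]
contact_force: [0.1, 0.3, 0.5]
eef_pos: [0.5297, -0.0452, 0.003]
contact_force: [0.1, 0.7, 0.4]
```

```bash
for i in 1; do python3 -m crank '[{"dx":0,"dy":0,"dz":-1.5,"spin":0},{"dx":0,"dy":0,"dz":0,"spin":0}]'|sed -n '2p;4p'; done
python3 -m crank '[{"dx":0,"dy":0,"dz":-1.5,"spin":0},{"dx":0,"dy":0,"dz":0,"spin":0}]'|sed -n '2p;4p'
python3 -m crank '[{"dx":0,"dy":0,"dz":-1.5,"spin":0},{"dx":0,"dy":0,"dz":0,"spin":0}]'|sed -n '2p;4p'
```

```text
eef_pos: [0.5297, -0.0452, 0.0015]
contact_force: [-0.3, 0.1, -0.3]
eef_pos: [0.5297, -0.0452, 0.0]
contact_force: [0.1, 0.7, 0.3]
eef_pos: [0.5298, -0.0452, -0.0014]
contact_force: [0.5, -0.3, 0.0]
```

```bash
python3 -m crank '[{"dx":0,"dy":0,"dz":-1,"spin":0},{"dx":0,"dy":0,"dz":0,"spin":0}]'|sed -n '2p;4p'
python3 -m crank '[{"dx":0,"dy":0,"dz":-1,"spin":0},{"dx":0,"dy":0,"dz":0,"spin":0}]'|sed -n '2p;4p'
python3 -m crank '[{"dx":0,"dy":0,"dz":-1,"spin":0},{"dx":0,"dy":0,"dz":0,"spin":0}]'|sed -n '2p;4p'
python3 -m crank '[{"dx":0,"dy":0,"dz":-1,"spin":0},{"dx":0,"dy":0,"dz":0,"spin":0}]'|sed -n '2p;4p'
```

```text
eef_pos: [0.5298, -0.0452, -0.0024]
contact_force: [0.4, 0.0, 0.6]
eef_pos: [0.5298, -0.0452, -0.0033]
contact_force: [1.0, 0.6, -0.1]
eef_pos: [0.5298, -0.0452, -0.0044]
contact_force: [-1.0, 0.3, 0.2]
eef_pos: [0.5298, -0.0452, -0.0054]
contact_force: [-0.4, -0.0, 0.3]
```

```bash
python3 -m crank '[{"dx":0,"dy":0,"dz":-0.7,"spin":0},{"dx":0,"dy":0,"dz":0,"spin":0}]'|sed -n '2p;4p'
python3 -m crank '[{"dx":0,"dy":0,"dz":-0.7,"spin":0},{"dx":0,"dy":0,"dz":0,"spin":0}]'|sed -n '2p;4p'
```

```text
eef_pos: [0.5299, -0.0453, -0.006]
contact_force: [0.1, 0.3, -0.6]
eef_pos: [0.5299, -0.0453, -0.0067]
contact_force: [0.2, -0.7, 0.0]
```

```bash
python3 -m crank '[{"dx":0,"dy":0,"dz":-0.7,"spin":0},{"dx":0,"dy":0,"dz":0,"spin":0}]'|sed -n '2p;4p'
python3 -m crank '[{"dx":0,"dy":0,"dz":-0.7,"spin":0},{"dx":0,"dy":0,"dz":0,"spin":0}]'|sed -n '2p;4p'
python3 -m crank '[{"dx":0,"dy":0,"dz":-0.7,"spin":0},{"dx":0,"dy":0,"dz":0,"spin":0}]'|sed -n '2p;4p'
```

```text
eef_pos: [0.5299, -0.0452, -0.0074]
contact_force: [-0.3, -0.2, -0.1]
eef_pos: [0.5298, -0.0453, -0.0081]
contact_force: [-0.2, -0.5, 0.4]
eef_pos: [0.5298, -0.0452, -0.0088]
contact_force: [0.3, 0.1, 0.5]
```

```bash
python3 -m crank '[{"dx":0,"dy":0,"dz":-0.7,"spin":0},{"dx":0,"dy":0,"dz":0,"spin":0}]'|sed -n '2p;4p'
python3 -m crank '[{"dx":0,"dy":0,"dz":-0.7,"spin":0},{"dx":0,"dy":0,"dz":0,"spin":0}]'|sed -n '2p;4p'
python3 - <<'E'
from h import *
I,D=read_camera('scene'); cv2.imwrite('pics/s1.png',cv2.resize(I[130:255,200:350],None,fx=4,fy=4))
E
```

```text
eef_pos: [0.5298, -0.0452, -0.0095]
contact_force: [0.4, 0.9, -0.2]
eef_pos: [0.5298, -0.0453, -0.0102]
contact_force: [-0.3, 0.7, 0.1]
```

View pics/s1.png

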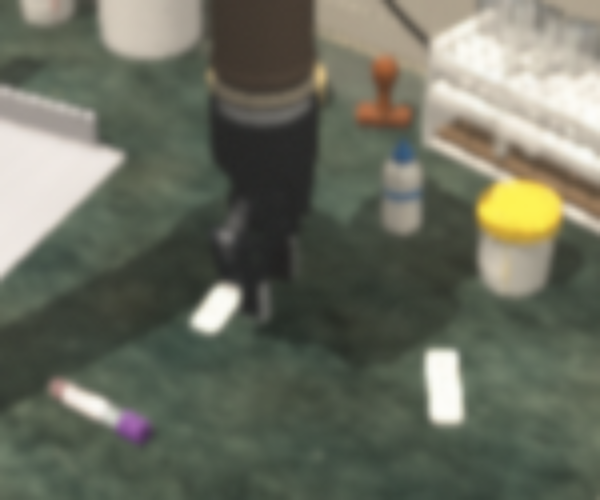

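The crop shows the near fingertip at (262,320), just above the worktop and beside the cassette at (215,308). I keep lowering in small steps.

```bash
python3 -m crank '[{"dx":0,"dy":0,"dz":-0.7,"spin":0},{"dx":0,"dy":0,"dz":0,"spin":0}]'|sed -n '2p;4p'
python3 -m crank '[{"dx":0,"dy":0,"dz":-0.7,"spin":0},{"dx":0,"dy":0,"dz":0,"spin":0}]'|sed -n '2p;4p'
python3 - <<'E'
from h import *
for z in(0,.003,.006,.01): print(z,ray('scene',265.5,210,z).round(4))
E
```

```text
eef_pos: [0.5298, -0.0452, -0.0109]
contact_force: [0.0, 0.4, 0.0]
eef_pos: [0.5298, -0.0453, -0.0116]
contact_force: [-0.7, 0.0, -0.6]
0 [ 0.5237 -0.045  -0.    ]
0.003 [ 0.5209 -0.0472  0.003 ]
0.006 [ 0.5181 -0.0494  0.006 ]
0.01 [ 0.5144 -0.0523  0.01  ]
```

```bash
python3 -m crank '[{"dx":0,"dy":0,"dz":-0.7,"spin":0},{"dx":0,"dy":0,"dz":0,"spin":0}]'|sed -n '1,2p;4,5p'
python3 -m crank '[{"dx":0,"dy":0,"dz":-0.7,"spin":0},{"dx":0,"dy":0,"dz":0,"spin":0}]'|sed -n '2p;4p'
python3 -m crank '[{"dx":0,"dy":0,"dz":-0.7,"spin":0},{"dx":0,"dy":0,"dz":0,"spin":0}]'|sed -n '2p;4p'
python3 -m crank '[{"dx":0,"dy":0,"dz":-0.7,"spin":0},{"dx":0,"dy":0,"dz":0,"spin":0}]'|sed -n '2p;4p'
```

```text
time_s: 7.2
eef_pos: [0.5298, -0.0452, -0.0123]
contact_force: [-0.6, -0.0, -0.7]
gripper_width: 0.0424
eef_pos: [0.5298, -0.0452, -0.013]
contact_force: [-0.0, 0.1, 0.6]
eef_pos: [0.5298, -0.0453, -0.0137]
contact_force: [1.3, -0.5, -0.8]
eef_pos: [0.5298, -0.0452, -0.0144]
contact_force: [0.3, 0.4, 0.2]
```

Run:
```python
from h import *
I,D=read_camera('scene'); C=cloud('scene',D)
m=(D>0)&(I.max(2)<75)&(abs(C[...,0]-.53)<.06)&(abs(C[...,1]+.046)<.05)&(C[...,2]>.004)
P=C[m]; print(len(P))
for lo in np.arange(.004,.11,.008):
    B=P[(P[:,2]>lo)&(P[:,2]<lo+.008)]
    if len(B): print(lo.round(3),len(B),B.min(0).round(3),B.max(0).round(3))
cv2.imwrite('pics/s2.png',cv2.resize(I[175:225,235:295],None,fx=10,fy=10,interpolation=cv2.INTER_NEAREST))
print(env.observe()['q'].round(3))
```

```text
2027
0.004 6 [ 0.503 -0.089  0.004] [ 0.584 -0.046  0.005]
0.012 6 [ 0.502 -0.053  0.014] [ 0.556 -0.035  0.019]
0.02 20 [ 0.494 -0.058  0.02 ] [ 0.554 -0.031  0.027]
0.028 22 [ 0.492 -0.06   0.028] [ 0.556 -0.035  0.036]
0.036 22 [ 0.494 -0.06   0.036] [ 0.554 -0.036  0.044]
0.044 16 [ 0.495 -0.061  0.044] [ 0.556 -0.039  0.052]
0.052 14 [ 0.499 -0.064  0.053] [ 0.559 -0.03   0.06 ]
0.06 26 [ 0.479 -0.068  0.06 ] [ 0.58  -0.039  0.068]
0.068 38 [ 0.473 -0.07   0.068] [ 0.583 -0.043  0.076]
0.076 37 [ 0.471 -0.07   0.076] [ 0.58  -0.041  0.084]
0.084 46 [ 0.47  -0.07   0.084] [ 0.589 -0.043  0.092]
0.092 40 [ 0.47  -0.072  0.092] [ 0.588 -0.041  0.1  ]
0.1 27 [ 0.471 -0.07   0.1  ] [ 0.544 -0.054  0.108]
0.108 35 [ 0.472 -0.072  0.109] [ 0.553 -0.055  0.116]
[-0.167  0.445  1.969  0.     0.728 -0.398]
```

View pics/s2.png

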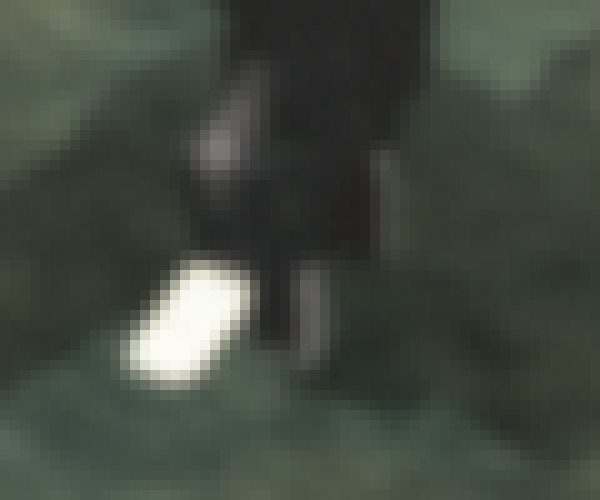

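The crop shows the near fingertip's end at about (310,365), still seeming to stand a little above the worktop. I keep feeling down.

```bash
python3 -m crank '[{"dx":0,"dy":0,"dz":-0.7,"spin":0},{"dx":0,"dy":0,"dz":0,"spin":0}]'|sed -n '2p;4p'
python3 -m crank '[{"dx":0,"dy":0,"dz":-0.7,"spin":0},{"dx":0,"dy":0,"dz":0,"spin":0}]'|sed -n '2p;4p'
python3 -m crank '[{"dx":0,"dy":0,"dz":-0.7,"spin":0},{"dx":0,"dy":0,"dz":0,"spin":0}]'|sed -n '2p;4p'
python3 - <<'E'
from h import *
for z in(0,.005,.01,.015,.02): print(z,ray('scene',266,211.5,z).round(4))
E
```

```text
eef_pos: [0.5298, -0.0452, -0.0151]
contact_force: [0.4, 0.2, -0.2]
eef_pos: [0.5298, -0.0452, -0.0158]
contact_force: [0.2, -0.1, -0.1]
eef_pos: [0.5298, -0.0453, -0.0165]
contact_force: [-0.1, -0.5, -0.5]
0 [ 0.5192 -0.0503 -0.    ]
0.005 [ 0.5145 -0.0539  0.005 ]
0.01 [ 0.5099 -0.0576  0.01  ]
0.015 [ 0.5053 -0.0612  0.015 ]
0.02 [ 0.5007 -0.0648  0.02  ]
```

```bash
for i in 1; do python3 -m crank '[{"dx":0,"dy":0,"dz":-1,"spin":0},{"dx":0,"dy":0,"dz":0,"spin":0}]'|sed -n '2p;4p'; done
python3 -m crank '[{"dx":0,"dy":0,"dz":-1,"spin":0},{"dx":0,"dy":0,"dz":0,"spin":0}]'|sed -n '2p;4p'
python3 -m crank '[{"dx":0,"dy":0,"dz":-1,"spin":0},{"dx":0,"dy":0,"dz":0,"spin":0}]'|sed -n '2p;4p'
python3 -m crank '[{"dx":0,"dy":0,"dz":-1,"spin":0},{"dx":0,"dy":0,"dz":0,"spin":0}]'|sed -n '2p;4p'
```

```text
eef_pos: [0.5298, -0.0453, -0.0176]
contact_force: [-0.5, -0.1, 0.3]
eef_pos: [0.5298, -0.0453, -0.0186]
contact_force: [-0.5, -0.0, -0.2]
eef_pos: [0.5298, -0.0452, -0.0196]
contact_force: [-0.2, -0.6, -0.1]
eef_pos: [0.5298, -0.0452, -0.0206]
contact_force: [0.8, -0.4, -0.2]
```

Run:
```python
from h import *
I,D=read_camera('scene'); C=cloud('scene',D)
for u in(264,266,268):
  for v in range(198,222,2): print(u,v,I[v,u].tolist(),C[v,u].round(3).tolist())
```

```text
264 198 [41, 45, 43] [0.567, -0.006, -0.0]
264 200 [38, 40, 39] [0.499, -0.06, 0.061]
264 202 [40, 41, 40] [-0.197, -0.612, 0.775]
264 204 [55, 58, 57] [0.5, -0.059, 0.045]
264 206 [60, 62, 62] [0.497, -0.061, 0.041]
264 208 [59, 62, 62] [0.498, -0.06, 0.033]
264 210 [58, 61, 61] [0.499, -0.059, 0.024]
264 212 [66, 70, 68] [0.5, -0.058, 0.015]
264 214 [58, 66, 58] [0.506, -0.053, 0.0]
264 216 [61, 72, 60] [0.498, -0.059, 0.002]
264 218 [63, 75, 63] [0.494, -0.062, -0.001]
264 220 [71, 85, 73] [0.486, -0.068, -0.001]
266 198 [38, 39, 38] [0.503, -0.064, 0.068]
266 200 [38, 39, 39] [0.503, -0.064, 0.06]
266 202 [51, 54, 53] [0.503, -0.063, 0.052]
266 204 [80, 84, 84] [0.504, -0.063, 0.045]
266 206 [89, 94, 93] [0.505, -0.062, 0.036]
266 208 [89, 94, 93] [0.505, -0.062, 0.028]
266 210 [86, 90, 89] [0.504, -0.062, 0.022]
266 212 [74, 79, 77] [0.517, -0.052, 0.0]
266 214 [50, 57, 51] [0.511, -0.057, -0.0]
266 216 [54, 64, 53] [0.503, -0.063, 0.0]
266 218 [63, 75, 63] [0.495, -0.069, 0.001]
266 220 [70, 83, 71] [0.489, -0.073, -0.0]
268 198 [34, 35, 36] [0.549, -0.035, 0.024]
268 200 [34, 35, 35] [0.548, -0.036, 0.018]
268 202 [41, 47, 43] [0.558, -0.028, -0.0]
268 204 [51, 58, 52] [0.55, -0.034, -0.0]
268 206 [59, 68, 61] [0.54, -0.042, 0.003]
268 208 [56, 63, 57] [0.536, -0.045, -0.0]
268 210 [48, 53, 48] [0.525, -0.053, 0.003]
268 212 [44, 50, 43] [0.519, -0.058, 0.002]
268 214 [44, 51, 43] [0.513, -0.062, 0.0]
268 216 [59, 69, 58] [0.507, -0.067, -0.001]
268 218 [68, 80, 67] [0.5, -0.072, -0.0]
268 220 [72, 86, 74] [0.492, -0.078, 0.001]
```

```bash
python3 -m crank '[{"dx":0,"dy":0,"dz":-2,"spin":0},{"dx":0,"dy":0,"dz":0,"spin":0}]'|sed -n '2p;4p'
python3 -m crank '[{"dx":0,"dy":0,"dz":-2,"spin":0},{"dx":0,"dy":0,"dz":0,"spin":0}]'|sed -n '2p;4p'
python3 - <<'E'
from h import *
I,D=read_camera('scene'); C=cloud('scene',D)
for u in(264,265,266):
  for v in range(206,217): print(u,v,I[v,u].tolist(),C[v,u].round(3).tolist())
o=env.observe(); print(o['q'].round(3),o['effort'].round(2))
E
```

```text
eef_pos: [0.5297, -0.0452, -0.0227]
contact_force: [0.6, 0.4, 0.0]
eef_pos: [0.5296, -0.0452, -0.0247]
contact_force: [0.7, -0.5, -0.1]
264 206 [61, 63, 63] [0.498, -0.06, 0.04]
264 207 [60, 62, 62] [0.499, -0.059, 0.035]
264 208 [59, 61, 60] [0.498, -0.06, 0.032]
264 209 [58, 60, 60] [0.5, -0.058, 0.026]
264 210 [57, 59, 58] [0.5, -0.058, 0.022]
264 211 [58, 60, 60] [0.498, -0.06, 0.021]
264 212 [62, 64, 63] [0.5, -0.058, 0.015]
264 213 [64, 68, 67] [0.503, -0.055, 0.008]
264 214 [62, 68, 63] [0.507, -0.052, -0.001]
264 215 [59, 68, 60] [0.503, -0.055, 0.0]
264 216 [60, 70, 59] [0.497, -0.06, 0.003]
265 206 [84, 87, 88] [0.505, -0.058, 0.035]
265 207 [84, 88, 87] [0.506, -0.057, 0.029]
265 208 [81, 84, 84] [0.503, -0.059, 0.029]
265 209 [80, 83, 83] [0.502, -0.06, 0.026]
265 210 [80, 84, 84] [0.503, -0.06, 0.022]
265 211 [80, 83, 83] [0.504, -0.059, 0.017]
265 212 [80, 84, 83] [0.503, -0.059, 0.014]
265 213 [77, 81, 80] [0.506, -0.057, 0.006]
265 214 [66, 72, 68] [0.508, -0.055, 0.001]
265 215 [57, 65, 57] [0.505, -0.057, -0.0]
265 216 [57, 66, 56] [0.498, -0.063, 0.004]
266 206 [88, 93, 93] [0.505, -0.062, 0.036]
266 207 [89, 95, 94] [0.504, -0.063, 0.034]
266 208 [89, 93, 93] [0.505, -0.061, 0.028]
266 209 [86, 91, 91] [0.505, -0.062, 0.025]
266 210 [86, 91, 91] [0.505, -0.062, 0.021]
266 211 [86, 90, 90] [0.501, -0.064, 0.021]
266 212 [83, 88, 87] [0.505, -0.061, 0.013]
266 213 [75, 80, 77] [0.505, -0.061, 0.01]
266 214 [61, 67, 63] [0.513, -0.055, -0.003]
266 215 [53, 59, 53] [0.505, -0.061, 0.001]
266 216 [54, 63, 53] [0.505, -0.061, -0.002]
[-0.167  0.464  1.97  -0.     0.708 -0.398] [ -0.   -38.61 -18.26  -0.    -0.    -0.  ]
```

```bash
python3 -m crank '[{"dx":0,"dy":0,"dz":-2,"spin":0},{"dx":0,"dy":0,"dz":0,"spin":0}]'|sed -n '2p;4p'
python3 -m crank '[{"dx":0,"dy":0,"dz":-1,"spin":0},{"dx":0,"dy":0,"dz":0,"spin":0}]'|sed -n '2p;4p'
python3 -m crank '[{"dx":0,"dy":0,"dz":-1,"spin":0},{"dx":0,"dy":0,"dz":0,"spin":0}]'|sed -n '2p;4p'
python3 -m crank '[{"dx":0,"dy":0,"dz":-1,"spin":0},{"dx":0,"dy":0,"dz":0,"spin":0}]'|sed -n '2p;4p'
```

```text
eef_pos: [0.5297, -0.0452, -0.0267]
contact_force: [-0.7, -0.4, 0.4]
eef_pos: [0.5298, -0.0452, -0.0276]
contact_force: [-0.1, -0.4, 0.1]
eef_pos: [0.5298, -0.0452, -0.0285]
contact_force: [-0.0, -1.0, -0.6]
eef_pos: [0.5298, -0.0452, -0.0296]
contact_force: [0.2, -0.7, 0.5]
```

```bash
python3 -m crank '[{"dx":0,"dy":0,"dz":-1,"spin":0},{"dx":0,"dy":0,"dz":0,"spin":0}]'|sed -n '2p;4p'
python3 -m crank '[{"dx":0,"dy":0,"dz":-1,"spin":0},{"dx":0,"dy":0,"dz":0,"spin":0}]'|sed -n '1,2p;4p'
python3 -m crank '[{"dx":0,"dy":0,"dz":-1,"spin":0},{"dx":0,"dy":0,"dz":0,"spin":0}]'|sed -n '1,2p;4p'
python3 - <<'E'
from h import *
I,D=read_camera('scene'); C=cloud('scene',D)
for u in(265,266):
  for v in range(209,219): print(u,v,I[v,u].tolist(),C[v,u].round(3).tolist())
E
```

```text
eef_pos: [0.5298, -0.0453, -0.0305]
contact_force: [0.8, 0.1, -1.0]
time_s: 10.95
eef_pos: [0.53, -0.0453, -0.0308]
contact_force: [-2.5, -0.3, 4.8]
time_s: 11.15
eef_pos: [0.53, -0.0453, -0.0308]
contact_force: [-4.9, 0.5, 11.3]
265 209 [80, 83, 83] [-0.197, -0.612, 0.775]
265 210 [81, 84, 83] [0.504, -0.059, 0.021]
265 211 [81, 85, 84] [0.505, -0.057, 0.015]
265 212 [81, 84, 85] [0.503, -0.059, 0.014]
265 213 [82, 85, 85] [0.503, -0.059, 0.01]
265 214 [81, 85, 85] [0.503, -0.059, 0.006]
265 215 [75, 81, 78] [0.505, -0.057, -0.0]
265 216 [67, 75, 68] [0.502, -0.06, -0.001]
265 217 [63, 73, 62] [0.499, -0.062, -0.001]
265 218 [63, 75, 63] [0.495, -0.065, -0.0]
266 209 [87, 91, 90] [0.504, -0.063, 0.026]
266 210 [87, 91, 90] [0.505, -0.062, 0.021]
266 211 [87, 91, 91] [0.504, -0.062, 0.019]
266 212 [86, 90, 90] [0.504, -0.062, 0.014]
266 213 [87, 91, 90] [0.506, -0.06, 0.008]
266 214 [83, 88, 87] [0.503, -0.062, 0.007]
266 215 [74, 80, 77] [0.504, -0.062, 0.003]
266 216 [62, 70, 63] [0.504, -0.062, -0.001]
266 217 [60, 70, 60] [-0.197, -0.612, 0.775]
266 218 [63, 75, 63] [0.497, -0.067, -0.001]
```

Contact with the worktop comes at a reported z of −31 mm, because the half-open tips sit 31 mm behind the TCP. I raise 2 mm clear and push.

```bash
python3 -m crank '[{"dx":0,"dy":0,"dz":3.5,"spin":0},{"dx":0,"dy":0,"dz":0,"spin":0},{"dx":-1.7,"dy":9.9,"dz":0,"spin":0},{"dx":-1.7,"dy":9.9,"dz":0,"spin":0},{"dx":-1.7,"dy":9.9,"dz":0,"spin":0},{"dx":-1.7,"dy":9.9,"dz":0,"spin":0},{"dx":-1.7,"dy":9.9,"dz":0,"spin":-0.02},{"dx":-1.7,"dy":9.9,"dz":0,"spin":-0.02},{"dx":-1.7,"dy":9.9,"dz":0,"spin":-0.02},{"dx":-1.7,"dy":9.9,"dz":0,"spin":0},{"dx":-1.7,"dy":9.9,"dz":0,"spin":0},{"dx":0,"dy":0,"dz":0,"spin":0}]'
python3 - <<'E'
from h import *
I,D=read_camera('scene'); J,E=read_camera('top'); cv2.imwrite('pics/p1.png',np.hstack([cv2.resize(I[120:250,170:320],None,fx=2.6,fy=2.6),cv2.resize(J[140:270,150:300],None,fx=2.6,fy=2.6)]))
E
```

```text
time_s: 12.4
eef_pos: [0.514, 0.0453, -0.0291]
tcp_rot: [0.643, 0.766, -0.0, -0.0]
contact_force: [0.3, -0.5, -0.3]
gripper_width: 0.0422
grasp_force: 0.0
```

View pics/p1.png

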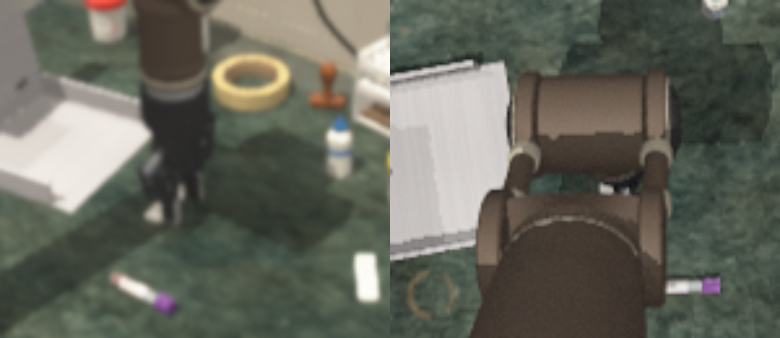

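The cassette is sliding ahead of the fingers (left half, (150,212)), and the tube and bottle haven't moved.

```bash
python3 -m crank '[{"dx":-1.7,"dy":9.9,"dz":0,"spin":0},{"dx":-1.7,"dy":9.9,"dz":0,"spin":0},{"dx":-1.7,"dy":9.9,"dz":0,"spin":0},{"dx":-1.7,"dy":9.9,"dz":0,"spin":0},{"dx":-1.7,"dy":9.9,"dz":0,"spin":0},{"dx":-1.7,"dy":9.9,"dz":0,"spin":0},{"dx":-1.7,"dy":9.9,"dz":0,"spin":0},{"dx":-1.7,"dy":9.9,"dz":0,"spin":0},{"dx":-1.7,"dy":9.9,"dz":0.4,"spin":0},{"dx":-1.7,"dy":9.9,"dz":0.8,"spin":0},{"dx":-1.7,"dy":9.9,"dz":0.8,"spin":0},{"dx":-1.7,"dy":9.9,"dz":0.8,"spin":0}]'
python3 -m crank '[{"dx":-1.7,"dy":9.9,"dz":0.4,"spin":0},{"dx":-1.7,"dy":9.9,"dz":0,"spin":0},{"dx":-1.7,"dy":9.9,"dz":0,"spin":0},{"dx":-1.7,"dy":9.9,"dz":0,"spin":0},{"dx":-1.7,"dy":9.9,"dz":0,"spin":0},{"dx":-1.7,"dy":9.9,"dz":0,"spin":0},{"dx":-1.7,"dy":9.9,"dz":0,"spin":0},{"dx":-0.9,"dy":5,"dz":0,"spin":0},{"dx":0,"dy":0,"dz":0,"spin":0}]'
python3 - <<'E'
from h import *
I,D=read_camera('scene'); J,E=read_camera('top'); cv2.imwrite('pics/p2.png',np.hstack([cv2.resize(I[90:220,120:270],None,fx=2.6,fy=2.6),cv2.resize(J[140:270,70:220],None,fx=2.6,fy=2.6)]))
E
```

```text
time_s: 13.7
eef_pos: [0.494, 0.1635, -0.0261]
tcp_rot: [0.644, 0.765, -0.0, -0.0]
contact_force: [0.3, -0.7, 0.1]
gripper_width: 0.0427
grasp_force: 0.2
time_s: 14.6
eef_pos: [0.4819, 0.2382, -0.0251]
tcp_rot: [0.644, 0.765, 0.001, 0.0]
contact_force: [0.1, -1.3, 5.0]
gripper_width: 0.0427
grasp_force: 2.1
```

View pics/p2.png

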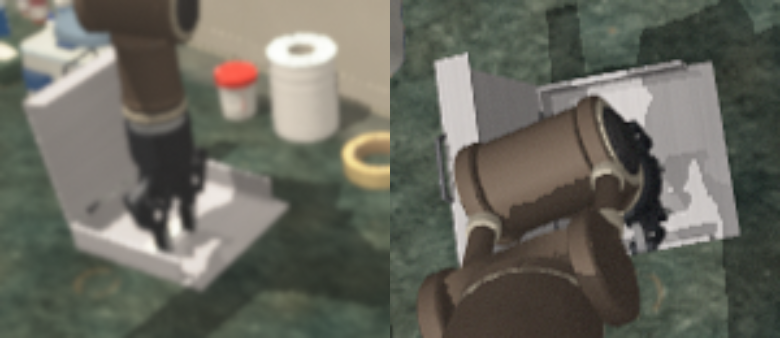

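The gripper is in the pan and the lid is unmoved. The cassette is hidden behind it, so I back out and look.

```bash
python3 -m crank '[{"dx":0.9,"dy":-5,"dz":0.5,"spin":0},{"dx":2,"dy":-12,"dz":2,"spin":0},{"dx":0,"dy":0,"dz":40,"spin":0},{"dx":0,"dy":0,"dz":40,"spin":0},{"dx":7,"dy":-40,"dz":30,"spin":0},{"dx":7,"dy":-40,"dz":0,"spin":0},{"dx":7,"dy":-40,"dz":0,"spin":0},{"dx":7,"dy":-40,"dz":0,"spin":0},{"dx":7,"dy":-40,"dz":0,"spin":0},{"dx":7,"dy":-40,"dz":0,"spin":0},{"dx":7,"dy":-40,"dz":0,"spin":0},{"dx":7,"dy":-40,"dz":0,"spin":0}]'
python3 - <<'E'
from h import *
I,D=read_camera('scene'); J,E=read_camera('top'); cv2.imwrite('pics/p3.png',np.hstack([cv2.resize(I[90:220,120:270],None,fx=2.6,fy=2.6),cv2.resize(J[140:270,70:220],None,fx=2.6,fy=2.6)]))
E
```

```text
time_s: 15.9
eef_pos: [0.5392, -0.1018, 0.0859]
tcp_rot: [0.645, 0.765, -0.0, -0.001]
contact_force: [0.8, -0.0, 0.6]
gripper_width: 0.0428
grasp_force: 0.0
```

View pics/p3.png

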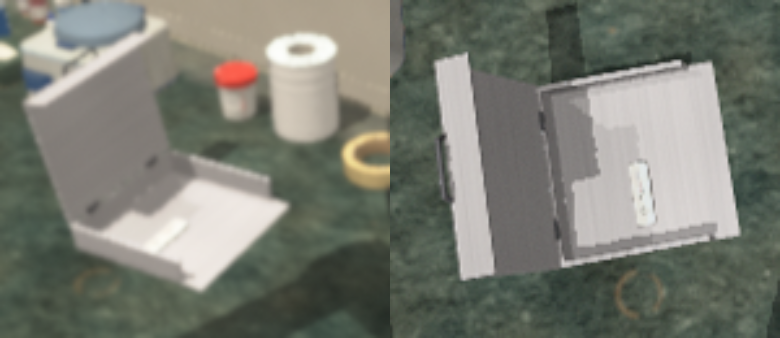

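Cassette one lies flat inside the pan, square to the mouth (right half, (642,193)), and the lid hasn't moved. Now the second cassette: I start behind it with the fingers parallel to the mouth, so the push squares it up.

```bash
python3 -m crank '[{"dx":5,"dy":-46,"dz":0,"spin":0},{"dx":5,"dy":-46,"dz":0,"spin":0},{"dx":5,"dy":-45,"dz":0,"spin":0},{"dx":0,"dy":0,"dz":-40,"spin":0},{"dx":0,"dy":0,"dz":-40,"spin":0},{"dx":0,"dy":0,"dz":-20,"spin":0},{"dx":0,"dy":0,"dz":-10,"spin":0},{"dx":0,"dy":0,"dz":0,"spin":0},{"dx":0,"dy":0,"dz":0,"spin":0}]'
python3 - <<'E'
from h import *
I,D=read_camera('top'); 
h=cv2.cvtColor(I,cv2.COLOR_BGR2HSV); m=((h[...,2]>150)&(h[...,1]<60)).astype('uint8')
o=np.array([510,275]);X=np.array([-.166,.986]);Y=np.array([-.986,-.166])
n,L,s,c=cv2.connectedComponentsWithStats(m)
for i in range(1,n):
    if 40<s[i,4]<400 and 100<c[i][0]<360 and 160<c[i][1]<260:
        ys,xs=np.nonzero(L==i); P=np.array([ray('top',a,b,.005)[:2] for a,b in zip(xs,ys)])*1000; r=cv2.minAreaRect(P.astype('float32'))
        print(c[i].round(),s[i,4],np.round(r[0]),np.round(r[1]),round(r[2]),'pan',((r[0]-o)@X).round(),((r[0]-o)@Y).round())
p=env.observe()['eef_pos'][:2]*1000; print((p-o)@X,(p-o)@Y)
E
```

```text
time_s: 16.9
eef_pos: [0.556, -0.2367, -0.0227]
tcp_rot: [0.644, 0.765, 0.0, 0.001]
contact_force: [0.5, -0.0, 0.5]
gripper_width: 0.0426
grasp_force: 0.0
[321. 189.] 157 [ 541. -189.] [67. 21.] 37 pan -463.0 46.0
[262. 250.] 63 [373. -17.] [40. 11.] 89 pan -265.0 184.0
-512.6755993589728 38.99255024312692
```

```bash
python3 -m crank '[{"dx":-3,"dy":0,"dz":-3,"spin":0},{"dx":0,"dy":0,"dz":-2.7,"spin":0},{"dx":0,"dy":0,"dz":0,"spin":0},{"dx":-1.3,"dy":7.9,"dz":0,"spin":0},{"dx":-1.3,"dy":7.9,"dz":0,"spin":0},{"dx":-1.3,"dy":7.9,"dz":0,"spin":0},{"dx":-1.3,"dy":7.9,"dz":0,"spin":0},{"dx":-1.3,"dy":7.9,"dz":0,"spin":0},{"dx":-1.3,"dy":7.9,"dz":0,"spin":0},{"dx":-1.3,"dy":7.9,"dz":0,"spin":0},{"dx":-1.3,"dy":7.9,"dz":0,"spin":0},{"dx":0,"dy":0,"dz":0,"spin":0}]'
cat > m.py <<'E'
from h import *
o=np.array([510,275]);X=np.array([-.166,.986]);Y=np.array([-.986,-.166])
for cn in('top','scene'):
  I,D=read_camera(cn); h=cv2.cvtColor(I,cv2.COLOR_BGR2HSV); m=((h[...,2]>(150 if cn=='top' else 190))&(h[...,1]<60)).astype('uint8')
  n,L,s,c=cv2.connectedComponentsWithStats(m)
  for i in range(1,n):
    w=ray(cn,*c[i],.005)[:2]*1000; q=w-o
    if 15<s[i,4]<400 and -560<q@X<80 and abs(q@Y)<100:
        ys,xs=np.nonzero(L==i); P=np.array([ray(cn,a,b,.005)[:2] for a,b in zip(xs,ys)])*1000; r=cv2.minAreaRect(P.astype('float32'))
        B=(cv2.boxPoints(r)-o)@np.stack([X,Y],1)
        print(cn,s[i,4],np.round(r[1]),round(r[2]),'pan c',round((r[0]-o)@X),round((r[0]-o)@Y),'box',B.round().astype(int).tolist())
p=env.observe()['eef_pos'][:2]*1000; print('tcp pan',((p-o)@X).round(),((p-o)@Y).round())
E
python3 m.py
```

```text
time_s: 18.15
eef_pos: [0.5413, -0.1722, -0.0294]
tcp_rot: [0.644, 0.765, -0.0, -0.001]
contact_force: [-0.7, 0.7, -0.5]
gripper_width: 0.0428
grasp_force: 0.0
scene 44 [29. 17.] 34 pan c -423 68 box [[-422, 85], [-437, 78], [-425, 51], [-409, 58]]
tcp pan -447.0 43.0
```

```bash
python3 -m crank '[{"dx":-1.3,"dy":9.9,"dz":0,"spin":0},{"dx":-1.3,"dy":9.9,"dz":0,"spin":0},{"dx":-1.3,"dy":9.9,"dz":0,"spin":0},{"dx":-1.3,"dy":9.9,"dz":0,"spin":0},{"dx":-1.3,"dy":9.9,"dz":0,"spin":0},{"dx":-1.3,"dy":9.9,"dz":0,"spin":0},{"dx":-1.3,"dy":9.9,"dz":0,"spin":0},{"dx":-1.3,"dy":9.9,"dz":0,"spin":0},{"dx":-1.3,"dy":9.9,"dz":0,"spin":0},{"dx":-1.3,"dy":9.9,"dz":0,"spin":0},{"dx":-1.3,"dy":9.9,"dz":0,"spin":0},{"dx":-1.3,"dy":9.9,"dz":0,"spin":0}]'|sed -n '2p;4p'
python3 -m crank '[{"dx":-1.3,"dy":9.9,"dz":0,"spin":0},{"dx":-1.3,"dy":9.9,"dz":0,"spin":0},{"dx":-1.3,"dy":9.9,"dz":0,"spin":0},{"dx":-1.3,"dy":9.9,"dz":0,"spin":0},{"dx":-1.3,"dy":9.9,"dz":0,"spin":0},{"dx":-1.3,"dy":9.9,"dz":0,"spin":0},{"dx":-1.3,"dy":9.9,"dz":0,"spin":0},{"dx":-1.3,"dy":9.9,"dz":0,"spin":0},{"dx":-1.3,"dy":9.9,"dz":0,"spin":0},{"dx":-1.3,"dy":9.9,"dz":0,"spin":0},{"dx":-1.3,"dy":9.9,"dz":0,"spin":0},{"dx":0,"dy":0,"dz":0,"spin":0}]'|sed -n '2p;4p'
python3 m.py
```

```text
eef_pos: [0.5261, -0.0538, -0.0292]
contact_force: [-0.3, -0.3, -0.2]
eef_pos: [0.5116, 0.0555, -0.0293]
contact_force: [0.6, -0.3, 0.7]
top 23 [17.  9.] 0 pan c -106 49 box [[-101, 57], [-109, 58], [-112, 41], [-103, 40]]
scene 39 [35. 18.] 31 pan c -450 -92 box [[-448, -73], [-465, -80], [-452, -112], [-435, -105]]
tcp pan -218.0 35.0
```

Run:
```python
from h import *
o=np.array([510,275]);X=np.array([-.166,.986]);Y=np.array([-.986,-.166])
for cn,t in(('scene',110),('top',110)):
  I,D=read_camera(cn); h=cv2.cvtColor(I,cv2.COLOR_BGR2HSV); p,f,T=cam(cn)
  pts=[]
  for v in range(100,300):
    for u in range(150,350):
      if h[v,u,2]>t and h[v,u,1]<50:
        w=ray(cn,u,v,.005)[:2]*1000-o; a,b=w@X,w@Y
        if -520<a<-115 and -60<b<120: pts.append((round(a),round(b),int(h[v,u,2])))
  print(cn,len(pts)); 
  if pts: P=np.array(pts); print(P[::max(1,len(P)//12)].tolist())
```

```text
Traceback (most recent call last):
  File "h.py", line 6, in ray
    p,f,T=cam(n); d=T[:3,:3]@np.array([(u-p['cx'])/f,(v-p['cy'])/f,1]); o=T[:3,3]; return o+d*(z-o[2])/d[2]
          ~~~^^^
  File "h.py", line 4, in cam
    p=camera_params(n); f=192/np.tan(np.radians(p['fov_y'])/2); return p,f,np.array(p['world_from_camera'])
ValueError: time passes only in moves, steps and waits
```

```bash
cat > n.py <<'E'
from h import *
o=np.array([510,275]);X=np.array([-.166,.986]);Y=np.array([-.986,-.166])
for cn,t in(('scene',110),('top',110)):
  p,f,T=cam(cn); I,D=read_camera(cn); h=cv2.cvtColor(I,cv2.COLOR_BGR2HSV).astype(int)
  v,u=np.mgrid[:384,:512]; d=np.stack([(u-p['cx'])/f,(v-p['cy'])/f,0*u+1],-1)@T[:3,:3].T
  w=(T[:3,3]+d*((.005-T[2,3])/d[...,2:]))[...,:2]*1000-o; a,b=w@X,w@Y
  m=(h[...,2]>t)&(h[...,1]<50)&(a>-520)&(a<-115)&(b>-60)&(b<120)
  P=np.stack([a,b,h[...,2]],-1)[m].round().astype(int); print(cn,len(P),P[::max(1,len(P)//14)].tolist())
E
python3 n.py
```

```text
scene 314 [[-118, -53, 142], [-133, -23, 113], [-116, 10, 191], [-120, 43, 127], [-186, 43, 142], [-194, 56, 193], [-202, 63, 174], [-505, -14, 112], [-487, 10, 115], [-487, 19, 120], [-492, 22, 124], [-491, 27, 120], [-497, 28, 120], [-478, 47, 116], [-509, 45, 112]]
top 343 [[-437, -32, 112], [-516, 0, 118], [-400, -9, 116], [-484, 12, 124], [-486, 18, 111], [-516, 27, 112], [-514, 36, 115], [-269, -1, 121], [-455, 39, 111], [-265, 19, 113], [-264, 28, 120], [-257, 32, 138], [-264, 45, 130], [-196, 65, 176], [-139, 90, 125]]
```

The cassette is still ahead of the fingers, near pan x −195 mm. Now over the lip.

```bash
python3 -m crank '[{"dx":-1.5,"dy":9.9,"dz":0,"spin":0},{"dx":-1.5,"dy":9.9,"dz":0,"spin":0},{"dx":-1.5,"dy":9.9,"dz":0,"spin":0},{"dx":-1.5,"dy":9.9,"dz":0,"spin":0},{"dx":-1.5,"dy":9.9,"dz":0,"spin":0},{"dx":-1.5,"dy":9.9,"dz":0,"spin":0},{"dx":-1.5,"dy":9.9,"dz":0,"spin":0},{"dx":-1.5,"dy":9.9,"dz":0.4,"spin":0},{"dx":-1.5,"dy":9.9,"dz":0.8,"spin":0},{"dx":-1.5,"dy":9.9,"dz":0.8,"spin":0},{"dx":-1.5,"dy":9.9,"dz":0.8,"spin":0},{"dx":-1.5,"dy":9.9,"dz":0.6,"spin":0}]'
python3 -m crank '[{"dx":-1.6,"dy":9.9,"dz":0.2,"spin":0},{"dx":-1.6,"dy":9.9,"dz":0,"spin":0},{"dx":-1.6,"dy":9.9,"dz":0,"spin":0},{"dx":-1.6,"dy":9.9,"dz":0,"spin":0},{"dx":0,"dy":0,"dz":0,"spin":0},{"dx":0.9,"dy":-5,"dz":0.5,"spin":0},{"dx":2,"dy":-12,"dz":2,"spin":0},{"dx":0,"dy":0,"dz":40,"spin":0},{"dx":0,"dy":0,"dz":40,"spin":0},{"dx":7,"dy":-40,"dz":40,"spin":0},{"dx":7,"dy":-40,"dz":40,"spin":0},{"dx":7,"dy":-40,"dz":0,"spin":0}]'
python3 - <<'E'
from h import *
o=np.array([510,275]);X=np.array([-.166,.986]);Y=np.array([-.986,-.166])
I,D=read_camera('scene');
J,E=read_camera('top'); cv2.imwrite('pics/p4.png',np.hstack([cv2.resize(I[90:220,120:270],None,fx=2.6,fy=2.6),cv2.resize(J[140:270,70:220],None,fx=2.6,fy=2.6)]))
E
```

```text
time_s: 22.1
eef_pos: [0.494, 0.1738, -0.0256]
tcp_rot: [0.644, 0.765, 0.0, 0.0]
contact_force: [0.4, -0.2, 1.1]
gripper_width: 0.0428
grasp_force: 1.0
time_s: 23.3
eef_pos: [0.5141, 0.0842, 0.1326]
tcp_rot: [0.644, 0.765, 0.004, 0.004]
contact_force: [0.8, 0.1, 0.4]
gripper_width: 0.0426
grasp_force: 0.0
```

Run:
```python
from h import *
o=np.array([510,275]);X=np.array([-.166,.986]);Y=np.array([-.986,-.166])
cn='top';p,f,T=cam(cn); I,D=read_camera(cn); g=cv2.cvtColor(I,cv2.COLOR_BGR2GRAY)
v,u=np.mgrid[:384,:512]; d=np.stack([(u-p['cx'])/f,(v-p['cy'])/f,0*u+1],-1)@T[:3,:3].T
w=(T[:3,3]+d*((.0075-T[2,3])/d[...,2:]))[...,:2]*1000-o; a,b=w@X,w@Y
R=(abs(a)<110)&(abs(b)<100); print(np.percentile(g[R],[5,50,80,90,95,99]))
for t in(215,225,235):
  n,L,s,c=cv2.connectedComponentsWithStats((R&(g>t)).astype('uint8'))
  for i in range(1,n):
    if s[i,4]>30:
      k=L==i; r=cv2.minAreaRect(np.stack([a[k],b[k]],1).astype('float32')); print(t,s[i,4],np.round(r[0]),np.round(r[1]),round(r[2]))
```

```text
[ 69. 117. 194. 212. 215. 232.]
215 125 [-36.  39.] [20. 57.] 1
215 81 [-16.  42.] [55. 17.] 82
225 102 [-36.  39.] [52. 19.] 90
225 63 [-16.  43.] [49. 17.] 82
```

Measured from the top view, both cassettes lie inside, at pan (−36, 39) and (−16, 42) mm. Next I go over the lid to its back.

```bash
python3 -m crank '[{"dx":0,"dy":0,"dz":45,"spin":0},{"dx":0,"dy":0,"dz":45,"spin":0},{"dx":0,"dy":0,"dz":45,"spin":0},{"dx":0,"dy":0,"dz":40,"spin":0},{"dx":-3,"dy":40,"dz":0,"spin":0},{"dx":-3,"dy":40,"dz":0,"spin":0},{"dx":-3,"dy":40,"dz":0,"spin":0},{"dx":-3,"dy":40,"dz":0,"spin":0},{"dx":-3,"dy":40,"dz":0,"spin":0},{"dx":-3,"dy":40,"dz":0,"spin":0},{"dx":-3,"dy":40,"dz":0,"spin":0},{"dx":-3,"dy":40,"dz":0,"spin":0}]'
python3 -m crank '[{"dx":-4,"dy":30,"dz":0,"spin":0},{"dx":0,"dy":0,"dz":0,"spin":0},{"dx":0,"dy":0,"dz":-40,"spin":0},{"dx":0,"dy":0,"dz":-40,"spin":0},{"dx":0,"dy":0,"dz":-40,"spin":0},{"dx":0,"dy":0,"dz":-40,"spin":0},{"dx":0,"dy":0,"dz":0,"spin":0}]'
```

```text
time_s: 24.65
eef_pos: [0.4841, 0.4071, 0.3002]
tcp_rot: [0.644, 0.765, -0.002, -0.001]
contact_force: [0.6, -0.6, 0.5]
gripper_width: 0.0424
grasp_force: 0.0
time_s: 25.35
eef_pos: [0.476, 0.4304, 0.1335]
tcp_rot: [0.644, 0.765, -0.009, -0.002]
contact_force: [-0.5, -1.2, -0.7]
gripper_width: 0.0427
grasp_force: 0.0
```

```bash
python3 -m crank '[{"dx":1.6,"dy":-9.5,"dz":0,"spin":0},{"dx":1.6,"dy":-9.5,"dz":0,"spin":0},{"dx":1.6,"dy":-9.5,"dz":0,"spin":0},{"dx":1.6,"dy":-9.5,"dz":0,"spin":0},{"dx":1.6,"dy":-9.5,"dz":0,"spin":0},{"dx":1.6,"dy":-9.5,"dz":0,"spin":0},{"dx":1.6,"dy":-9.5,"dz":0,"spin":0},{"dx":1.9,"dy":-11.2,"dz":-1.3,"spin":0},{"dx":1.9,"dy":-11.2,"dz":-1.3,"spin":0},{"dx":1.9,"dy":-11.2,"dz":-1.3,"spin":0}]'
python3 - <<'E'
from h import *
o=np.array([510,275]);X=np.array([-.166,.986]);Y=np.array([-.986,-.166])
A=[]
for n in('top','scene'):
    I,D=read_camera(n); C=cloud(n,D)[D>0]; A.append(C)
A=np.concatenate(A)*1000; q=A[:,:2]-o; a,b=q@X,q@Y
for s in(-1,1):
  for lo in(60,90,120,150,180,195,205): 
    m=(b*s>60)&(b*s<98)&(a>-100)&(a<130)&(A[:,2]>lo)&(A[:,2]<lo+10); print(s,lo,m.sum(),np.percentile(a[m],[5,50,95]).round() if m.sum() else '')
E
```

```text
time_s: 26.35
eef_pos: [0.4987, 0.3344, 0.1378]
tcp_rot: [0.644, 0.765, -0.0, -0.0]
contact_force: [-0.3, 0.7, -0.4]
gripper_width: 0.0426
grasp_force: 0.4
-1 60 17 [68. 70. 72.]
-1 90 14 [60. 62. 66.]
-1 120 18 [53. 56. 58.]
-1 150 9 [45. 48. 50.]
-1 180 102 [10. 17. 29.]
-1 195 31 [31. 39. 44.]
-1 205 0 
1 60 22 [68. 70. 72.]
1 90 23 [60. 63. 65.]
1 120 23 [53. 55. 58.]
1 150 22 [45. 48. 50.]
1 180 112 [10. 17. 29.]
1 195 31 [31. 39. 43.]
1 205 0
```

The lid is at about 76°, which matches the plan. I continue down the arc.

```bash
python3 -m crank '[{"dx":1.8,"dy":-10.5,"dz":-6,"spin":0},{"dx":1.8,"dy":-10.5,"dz":-6,"spin":0},{"dx":1.8,"dy":-10.5,"dz":-6,"spin":0},{"dx":1.5,"dy":-8.9,"dz":-7,"spin":0},{"dx":1.5,"dy":-8.9,"dz":-7,"spin":0},{"dx":1.5,"dy":-8.9,"dz":-7,"spin":0},{"dx":1.2,"dy":-6.9,"dz":-9,"spin":0},{"dx":1.2,"dy":-6.9,"dz":-9,"spin":0},{"dx":1.2,"dy":-6.9,"dz":-9,"spin":0},{"dx":0.8,"dy":-4.4,"dz":-10,"spin":0},{"dx":0.8,"dy":-4.4,"dz":-10,"spin":0},{"dx":0,"dy":0,"dz":0,"spin":0}]'
python3 -m crank '[{"dx":0.5,"dy":-3,"dz":-8,"spin":0},{"dx":0.5,"dy":-3,"dz":-8,"spin":0},{"dx":0,"dy":0,"dz":-5,"spin":0},{"dx":0,"dy":0,"dz":0,"spin":0}]'
```

```text
time_s: 27.65
eef_pos: [0.5122, 0.2465, 0.05]
tcp_rot: [0.644, 0.765, -0.002, -0.001]
contact_force: [0.2, 0.3, 0.1]
gripper_width: 0.0428
grasp_force: 0.0
time_s: 28.05
eef_pos: [0.5139, 0.2413, 0.0301]
tcp_rot: [0.644, 0.765, -0.001, -0.0]
contact_force: [1.4, -0.6, -0.4]
gripper_width: 0.0422
grasp_force: 0.0
```

```bash
python3 -m crank '[{"dx":0.3,"dy":-2,"dz":-6,"spin":0},{"dx":0,"dy":0,"dz":-6,"spin":0},{"dx":0,"dy":0,"dz":-5,"spin":0},{"dx":0,"dy":0,"dz":0,"spin":0},{"dx":0,"dy":0,"dz":0,"spin":0}]'|sed -n '2p;4p'
python3 -m crank '[{"dx":0,"dy":0,"dz":-2,"spin":0},{"dx":0,"dy":0,"dz":0,"spin":0}]'|sed -n '2p;4p'
python3 -m crank '[{"dx":0,"dy":0,"dz":-2,"spin":0},{"dx":0,"dy":0,"dz":0,"spin":0}]'|sed -n '2p;4p'
python3 -m crank '[{"dx":0,"dy":0,"dz":-1,"spin":0},{"dx":0,"dy":0,"dz":0,"spin":0}]'|sed -n '2p;4p'
```

```text
eef_pos: [0.5148, 0.2396, 0.0138]
contact_force: [0.7, -0.1, -1.2]
eef_pos: [0.5151, 0.2397, 0.0122]
contact_force: [-0.8, 0.7, 0.5]
eef_pos: [0.515, 0.2396, 0.01]
contact_force: [0.6, 0.4, 0.1]
eef_pos: [0.515, 0.2396, 0.0091]
contact_force: [1.0, 0.7, 0.6]
```

```bash
python3 -m crank '[{"dx":0,"dy":0,"dz":-1,"spin":0},{"dx":0,"dy":0,"dz":0,"spin":0}]'|sed -n '2p;4p'
python3 -m crank '[{"dx":0,"dy":0,"dz":-1,"spin":0},{"dx":0,"dy":0,"dz":0,"spin":0}]'|sed -n '2p;4p'
python3 -m crank '[{"dx":0,"dy":0,"dz":-1,"spin":0},{"dx":0,"dy":0,"dz":0,"spin":0},{"dx":0,"dy":0,"dz":0,"spin":0}]'|sed -n '2p;4p'
```

```text
eef_pos: [0.515, 0.2397, 0.0081]
contact_force: [0.2, -0.2, -0.6]
eef_pos: [0.5151, 0.2396, 0.0072]
contact_force: [-0.3, -1.0, 1.6]
eef_pos: [0.5151, 0.2397, 0.0072]
contact_force: [-1.8, -1.0, 6.0]
```

It hit a firm stop at 38–39 mm. I press a little more, then lift off and check.

```bash
python3 -m crank '[{"dx":0,"dy":0,"dz":-1,"spin":0},{"dx":0,"dy":0,"dz":-1,"spin":0},{"dx":0,"dy":0,"dz":0,"spin":0},{"dx":0,"dy":0,"dz":0,"spin":0}]'|sed -n '2p;4p'
python3 -m crank '[{"dx":0,"dy":0,"dz":3,"spin":0},{"dx":0,"dy":0,"dz":20,"spin":0},{"dx":0,"dy":0,"dz":45,"spin":0},{"dx":0,"dy":0,"dz":45,"spin":0},{"dx":0,"dy":-40,"dz":0,"spin":0},{"dx":0,"dy":-40,"dz":0,"spin":0},{"dx":0,"dy":-40,"dz":0,"spin":0},{"dx":0,"dy":-40,"dz":0,"spin":0},{"dx":0,"dy":-40,"dz":0,"spin":0},{"dx":0,"dy":-40,"dz":0,"spin":0},{"dx":0,"dy":0,"dz":0,"spin":0},{"dx":0,"dy":0,"dz":0,"spin":0}]'
python3 - <<'E'
from h import *
o=np.array([510,275]);X=np.array([-.166,.986]);Y=np.array([-.986,-.166])
pic=[]
for n in('top','scene'):
    I,D=read_camera(n); C=cloud(n,D)[D>0]*1000; q=C[:,:2]-o; a,b=q@X,q@Y
    m=(abs(b)<90)&(a>-75)&(a<70)&(C[:,2]>20)&(C[:,2]<80); 
    A=np.c_[a[m],b[m],np.ones(m.sum())]; s=np.linalg.lstsq(A,C[m,2],rcond=None)[0]; print(n,m.sum(),s.round(4)); pic.append(I)
cv2.imwrite('pics/end.png',np.hstack([cv2.resize(pic[1][90:220,120:270],None,fx=2.6,fy=2.6),cv2.resize(pic[0][110:290,70:410],(390,338))]))
E
```

```text
eef_pos: [0.5152, 0.2397, 0.007]
contact_force: [-6.9, -2.1, 16.9]
time_s: 31.45
eef_pos: [0.5149, -0.001, 0.1169]
tcp_rot: [0.645, 0.764, 0.0, -0.0]
contact_force: [0.7, 0.4, -0.1]
gripper_width: 0.0427
grasp_force: 0.0
top 3258 [2.10000e-03 9.00000e-04 3.68615e+01]
scene 1349 [ 8.00000e-04 -1.60000e-03  3.85677e+01]
```

View pics/end.png

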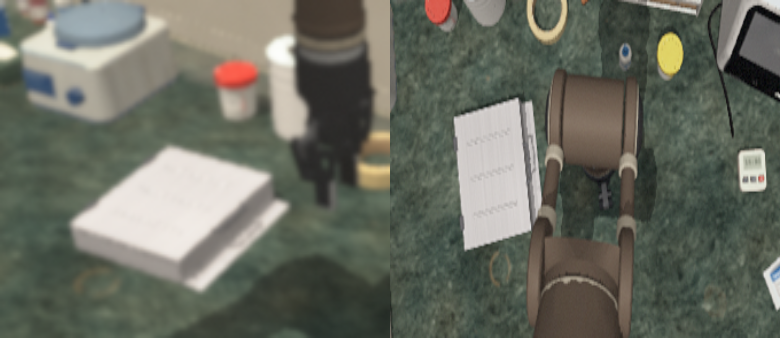

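The lid lies flat: its slope is under 0.003 rad in both views, and its top is at about 38 mm. The picture shows the pan closed at (170,215), no cassette left outside, and the cup, bottle and timer undisturbed. I'm handing in.

```bash
python3 -c "
from workcell import env
print(env.close_job())"
```

```text
the job is handed in; nothing more can be done
None
```

Both cassettes are inside the pan, the lid is shut flat to its stop, nothing else was touched, and the job was handed in at about 32 s; the hand-in returned no verdict.

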